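Plate up the bakes on their portion trays

ROBOT

A 6-joint arm with a two-finger parallel gripper is mounted at the origin on the work surface. World frame = base frame: x ahead of the robot, y to its left, z up, the work surface at z = 0. Lengths are in mm, angles in degrees, forces in N, time in s.
With the tool pointing down it reaches from about 300 to 850 mm from the base axis. Payload 4.2 kg.
Tool frame: the origin (TCP) lies midway between the tips of the shut fingers; the grasp point (between the pads) lies 19 mm behind it (env.hold_point_z is the z of the grasp point in the tool frame, in mm); z points along the fingers, y is the direction in which the jaws open and shut (so a half turn about z gives the same grasp; the last joint's range is limited). The gripper opens to 91 mm and grips with 3 to 60 N. Pads are 32 mm wide; open, the fingers measure 118 mm over their backs; the gripper's body (76 mm by 178 mm) begins 60 mm behind the grasp point.
Start: joints at [71.161, 18.312, 89.639, -0, 72.044, -1.146], TCP at [174.754, 547.818, 213.976] pointing down, gripper open.
Joint ranges: [-177.97, 177.97], [-48.28, 115.42], [12.27, 149.76], [-77.06, 257.06], [2.81, 150.46], [-146.56, 146.56]. Speed limits (degrees/s): [147.25, 147.25, 180, 180, 180, 180].

INTERFACE

Orientations are given as [roll, pitch, yaw] about the fixed x, y, z axes, in that order (R = Rz(yaw) Ry(pitch) Rx(roll)).
In Python, from workcell import env, grab_frame, camera_params, spotter gives the robot as it stands. The module is installed in compiled form; this text tells all that it offers.
- The arm moves only by the shell command python3 -m jog 'ROWS' [FORCE]. ROWS is text: rows parted by semicolons, each of 7 numbers parted by spaces: the turn, a rotation vector about the world's x, y, z in units of 5 degrees (1.0 is 5 degrees), then the shift along the world's x, y, z in units of 25 mm (1.0 is 25 mm), then the opening, from 0 (shut) to 1 (fully open). A call has 1 to 5 rows; each row is the pose to reach, as a shift and turn from the pose commanded when the call began; what a row does not reach only later rows make up. A row lasts 1/8 s, in which the tool goes at most 62.5 mm and 10.7 degrees, less where a joint would pass 70% of its speed; a pose out of reach is approached as far as the arm can. A call with a gripper value outside its range is refused whole. The fingers move at their own pace and stop on an object; FORCE is the grip in N (left out, the last holds). Time passes only in rows, so rows that repeat a pose let the fingers close. It gives the time, the measured TCP pose, the force and the opening at its end, in the units of the state.
- env.state(): the state, without advancing time (a new reading comes with each control period).
- grab_frame(name): name is "scene" or "side" or "wrist"; returns the picture (384x512x3 uint8, red, green, blue); there is no depth.
- camera_params(name): a dict with "K" (3x3 intrinsics, pixels), "rvec" (rotation vector, rad) and "tvec" (3), from world to camera coordinates, as OpenCV has them. Camera axes: x right, y down, z forward; pixel columns grow to the right and rows downward; lengths in mm; the calibration is good to about 2 mm. A picture is of the moment at which its call begins: read the wrist's pose just before it. camera_params takes no time and is no camera call; for the wrist camera it gives the pose at the moment of the call.
- env.job_done(): hands the job in, once; it reports no verdict.
Trained networks look in the newest picture that a camera, given by its name, has taken for a name from the list of things; names that differ only in an ending like _2 or _b are one class to them, and where a whole thing is asked for, a point or a joint stands for the part that bears it (a point fixed in the world has none). Each returns a list of dicts, best first, with "conf" (0 to 1); they miss things now and then, are a little off and sometimes report something else, mostly with a low value. They report only what shows in the picture. A call takes as long as a camera call.
- spotter.look_for(query, camera): "box" ([left, top, width, height] in pixels, round what is visible of it).
- spotter.trace(query, camera): "region" (384x512 bool, what is visible of it) and "box" ([left, top, width, height] in pixels, round what is visible of it).
The state is a dict: "time_s": time; "qpos": joint angles; "qvel": joint speeds; "effort": joint torques, N m; "ee_pos": TCP position; "ee_rot": TCP orientation; "force": force on the tool from outside, world axes, zero at the start; "torque": the same for the moment, N m; "gripper_width": finger opening in mm.
Only numpy, scipy, OpenCV 4.12 (cv2) and the standard library are available. Lean on these libraries where they do the work, as an engineer would, in place of code of your own. Each camera call takes 0.05 s, during which the arm holds its last target. There are 200 camera calls.

TASK

Plate up the four bakes from the baking sheet: put each one in the black portion tray of its own shape, right way up and lying flat inside the gold rim. Set each one down rather than dropping it, and leave the bowl of cherries and the pastry wheel where they are.

Things in the scene. Friction and masses are not known exactly. Their poses are not given: they have to be found in the camera images.
- cherry_pie: Rectangular golden hand pie, 88 mm along its x, 62 along y, 30 high, upright sides, three red slits across the top. Firm, about 110 g. Starts on the baking sheet (left, y > 0; floor 3 mm above the table, rim 24 mm high, over 60 mm from the bake's centre). Origin: centre of its underside, z up. Grip across y.
- lattice_pie: Round pie, 66 mm diameter, 30 high, upright sides, red filling under a pastry lattice. Firm, about 110 g. Starts on the baking sheet (left, y > 0; floor 3 mm above the table, rim 24 mm high, over 60 mm from the bake's centre). Origin: centre of its underside, z up. Any yaw; grip across any diameter.
- eclair: Eclair, dark chocolate icing with thin cream stripes, 116 mm along its x (round ends), 40 along y, 30 high. Firm, about 90 g. Starts on the baking sheet (left, y > 0; floor 3 mm above the table, rim 24 mm high, over 60 mm from the bake's centre). Origin: centre of its underside, z up. Grip across y.
- turnover: Triangular golden turnover, three red slits, 30 mm high, firm, about 100 g. Long side (104 mm) at y = -26, parallel to x; 45 degree sides to a blunt tip (12 mm wide) at y = +26; ends cut at x = +-52. Starts on the baking sheet (left, y > 0; floor 3 mm above the table, rim 24 mm high, over 60 mm from the bake's centre). Origin: underside, midway between long side and tip. Grip across y (52 mm).
- rect_tray: Rectangular black card tray with gold rim, 113 mm along its x, 87 along y, for the rectangular pie, lengthwise along x, either way round. Fixed, on the right (y < 0). Floor 2 mm thick; rim 2.5 mm thick, top 7 mm above the table, 10 mm clear all round the bake. Origin: centre of its underside, z up. 
- round_tray: Round black card tray with gold rim, 91 mm diameter, for the round pie. Fixed, on the right (y < 0). Floor 2 mm thick; rim 2.5 mm thick, top 7 mm above the table, 10 mm clear all round the bake. Origin: centre of its underside, z up. 
- long_tray: Long narrow black card tray with gold rim, 141 mm along its x, 65 along y, for the eclair, lengthwise along x, either way round. Fixed, on the right (y < 0). Floor 2 mm thick; rim 2.5 mm thick, top 7 mm above the table, 10 mm clear all round the bake. Origin: centre of its underside, z up. 
- tri_tray: Triangular black card tray with gold rim: long side (129 mm) at y = -38.5 mm, blunt tip at y = +38.5. For the turnover, one way round only: tip to tip, axes and origins coincide. Fixed, on the right (y < 0). Floor 2 mm thick; rim 2.5 mm thick, top 7 mm above the table, 10 mm clear all round the bake. Origin: underside, midway between long side and tip.
- cherry_bowl: Small grey-blue bowl heaped with dark cherries, 80 mm diameter, 51 mm high, loose, standing among the trays. Origin: centre of its underside, z up. To be left alone.
- pastry_wheel: Pastry wheel, wooden handle (28 mm thick) and steel wheel (45 mm, on edge), about 180 mm long, lying loose beyond the trays. Origin: on the table under the handle's front end, y towards the wheel. To be left alone.

How it is judged:
By the outcome, as a careful person would: the job done as asked, in the order asked, and still so for the second after the job is handed in, with the robot touching nothing.
It also fails if it takes over 106 s, if anything falls off the work surface, if the arm or the gripper's body presses on something with over 40 N, if the wrist force passes 120 N, or if a joint passes its speed limit or range.

## Working session

There is one attempt and no reset: what is moved stays moved. The work goes in short steps, Python scripts to look and compute and a shell command to move; the robot and the scene stay as the last step left them, time stands still between calls to the robot, and variables do not carry over. Pictures are saved under pics/ and viewed, about 12 in all and at most 16, crops included, and the job is handed in when it is done.

```bash
mkdir -p pics; cat > h.py <<'E'
import cv2, numpy as np
from workcell import env, grab_frame, camera_params, spotter
def save(im,n): cv2.imwrite('pics/'+n,cv2.cvtColor(im,cv2.COLOR_RGB2BGR))
def to_plane(uv,cam,z):
    uv=np.asarray(uv,float).reshape(-1,1,2); K=np.array(cam['K'],float)
    R=cv2.Rodrigues(np.array(cam['rvec'],float))[0]; t=np.array(cam['tvec'],float).ravel()
    c=-R.T@t
    d=np.c_[cv2.undistortPoints(uv,K,None).reshape(-1,2),np.ones(len(uv))]@R
    return (c+d*((z-c[2])/d[:,2:]))[:,:2]
E
python3 - <<'E'
from h import *
s=env.state(); print(s['time_s'],s['ee_pos'],s['ee_rot'],s['gripper_width'],env.hold_point_z)
a=grab_frame('scene');b=grab_frame('side');w=grab_frame('wrist')
for n,i in (('scene',a),('side',b),('wrist',w)):
    save(i,n+'0.png'); c=camera_params(n);R=cv2.Rodrigues(np.array(c['rvec'],float))[0];print(n,(-R.T@np.array(c['tvec']).ravel()).round(),R[2].round(2))
for cam in('scene','wrist'):
  for q in('cherry_pie lattice_pie eclair turnover rect_tray round_tray long_tray tri_tray cherry_bowl pastry_wheel').split():
    print(cam,q,[(round(r['conf'],2),np.round(r['box']).tolist()) for r in spotter.look_for(q,cam)][:3])
print(env.state()['time_s'])
E
```

```text
0.0 [174.6037049  547.32004703 213.14860932] [-1.79900975e+02  5.59471327e-04  1.62306857e+02] 90.98408206131442 -18.8
scene [1138. -148. 1001.] [-0.49  0.12 -0.86]
side [ 427. -591.  812.] [ 0.15  0.59 -0.79]
wrist [ 94. 574. 385.] [ 0.28 -0.09 -0.95]
scene cherry_pie [(0.78, [275.0, 129.0, 33.0, 34.0])]
scene lattice_pie [(0.61, [302.0, 177.0, 21.0, 24.0]), (0.59, [205.0, 217.0, 40.0, 44.0])]
scene eclair [(0.81, [342.0, 115.0, 20.0, 33.0])]
scene turnover [(0.84, [350.0, 158.0, 30.0, 31.0]), (0.22, [207.0, 215.0, 36.0, 45.0])]
scene rect_tray [(0.8, [131.0, 154.0, 32.0, 31.0]), (0.49, [276.0, 130.0, 32.0, 32.0])]
scene round_tray [(0.64, [130.0, 213.0, 29.0, 34.0]), (0.28, [351.0, 159.0, 29.0, 30.0])]
scene long_tray [(0.89, [193.0, 139.0, 39.0, 47.0])]
scene tri_tray [(0.57, [207.0, 216.0, 38.0, 45.0])]
scene cherry_bowl [(0.79, [168.0, 184.0, 28.0, 29.0])]
scene pastry_wheel []
wrist cherry_pie []
wrist lattice_pie []
wrist eclair [(0.76, [154.0, 362.0, 33.0, 19.0])]
wrist turnover []
wrist rect_tray []
wrist round_tray []
wrist long_tray []
wrist tri_tray []
wrist cherry_bowl []
wrist pastry_wheel []
1.15
```

View pics/scene0.png

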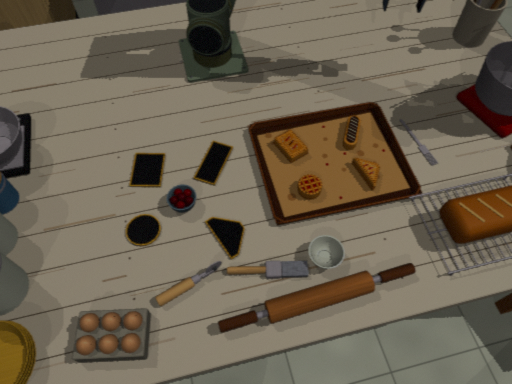

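View pics/wrist0.png

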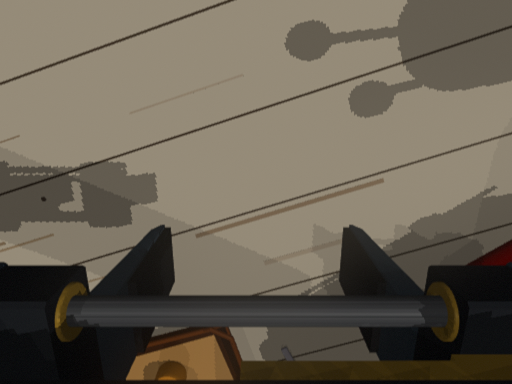

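The scene shows all four bakes on the sheet (pie 291,145; eclair 352,131; lattice 310,186; turnover 367,173) and the four trays on the left, with the bowl at (181,198) among them. The wrist camera faces bare table. Next I fit the known shapes to the traced masks in both fixed cameras.

```bash
cat > fit.py <<'E'
from h import *
from scipy.optimize import minimize
def ell(a,b,n=40):
    t=np.linspace(0,2*np.pi,n,endpoint=False); return np.c_[a*np.cos(t),b*np.sin(t)]
def stad(L,W):
    t=np.linspace(-np.pi/2,np.pi/2,15); r=W/2; p=np.c_[L/2-r+r*np.cos(t),r*np.sin(t)]; return np.r_[p,-p]
def box(a,b): return np.array([[-a,-b],[a,-b],[a,b],[-a,b]])/2.
S={'cherry_pie':(box(88,62),3,33),'lattice_pie':(ell(33,33),3,33),'eclair':(stad(116,40),3,33),
 'turnover':(np.array([[-52,-26],[52,-26],[52,-20],[6,26],[-6,26],[-52,-20.]]),3,33),
 'rect_tray':(box(113,87),0,7),'round_tray':(ell(45.5,45.5),0,7),'long_tray':(box(141,65),0,7),
 'tri_tray':(np.array([[-64.5,-38.5],[64.5,-38.5],[64.5,-25],[11,38.5],[-11,38.5],[-64.5,-25]]),0,7),
 'cherry_bowl':(ell(40,40),0,51)}
U=4
def sil(name,p,cam,dz=0,roi=None):
    P,z0,z1=S[name]; c,s=np.cos(p[2]),np.sin(p[2]); xy=P@np.array([[c,s],[-s,c]])+p[:2]
    pr=lambda z: cv2.projectPoints(np.c_[xy,np.full(len(xy),z+dz)],np.array(cam['rvec'],float),np.array(cam['tvec'],float),np.array(cam['K'],float),None)[0].reshape(-1,2)
    A,B=pr(z0),pr(z1); m=np.zeros((384*U,512*U),np.uint8); n=len(A)
    q=lambda a: np.round(((a+.5)*U-.5)*16).astype(np.int32)
    for i in range(n):
        j=(i+1)%n; cv2.fillConvexPoly(m,q(np.array([A[i],A[j],B[j],B[i]])),1,shift=4)
    cv2.fillConvexPoly(m,q(A),1,shift=4); cv2.fillConvexPoly(m,q(B),1,shift=4)
    return cv2.resize(m.astype(np.float32),(512,384),interpolation=cv2.INTER_AREA)
def fit(name,obs,x0,dz=0):
    "obs: list of (region, cam)"
    def cost(v):
        c=0
        for r,cam in obs:
            m=sil(name,(v[0],v[1],v[2]/30),cam,dz); i=np.minimum(m,r).sum(); c+=1-i/np.maximum(m,r).sum()
        return c/len(obs)
    best=None; rnd=name in('lattice_pie','round_tray','cherry_bowl')
    for yaw in ([0] if rnd else np.deg2rad(np.arange(-180 if 't' in (name[0],) and name!='x' else -90,90 if name[0]!='t' else 180,45))):
        s=np.array([x0[0],x0[1],yaw*30]); sx=np.array([s,s+[12,0,0],s+[0,12,0],s+[0,0,8]])
        r=minimize(cost,s,method='Nelder-Mead',options=dict(initial_simplex=sx,xatol=.2,fatol=1e-4,maxiter=120))
        if best is None or r.fun<best.fun: best=r
    return best.x[0],best.x[1],np.rad2deg(best.x[2]/30),1-best.fun
E
python3 - <<'E'
from fit import *
import json
fr={c:grab_frame(c) for c in('scene','side')}; cams={c:camera_params(c) for c in fr}
ov={c:cv2.resize(fr[c],None,fx=1.5,fy=1.5) for c in fr}; res={}
for n in S:
    obs={}
    for c in fr:
        t=spotter.trace(n,c)
        print(n,c,[(round(r['conf'],2),np.round(r['box']).tolist()) for r in t][:3])
        if n=='lattice_pie' and c=='scene': t=[r for r in t if r['box'][0]>260]
        if t: obs[c]=t[0]['region'].astype(np.float32)
    for sel in (['scene'],['side'],['scene','side']):
        if not all(k in obs for k in sel): continue
        r=obs[sel[0]]; ys,xs=np.nonzero(r); x0=to_plane([[xs.mean(),ys.mean()]],cams[sel[0]],15)[0]
        f=fit(n,[(obs[k],cams[k]) for k in sel],x0); print('  ',sel,np.round(f,2)); 
        res[n]=f
    for c in fr:
        m=sil(n,(f[0],f[1],np.deg2rad(f[2])),cams[c]); cs,_=cv2.findContours((cv2.resize(m,None,fx=1.5,fy=1.5)>.5).astype(np.uint8),0,1); cv2.drawContours(ov[c],cs,-1,(0,255,0),1)
json.dump(res,open('res.json','w'))
for c in fr: save(ov[c],c+'_fit.png')
print(env.state()['time_s'])
E
```

```text
cherry_pie scene [(0.75, [275.0, 129.0, 35.0, 32.0])]
cherry_pie side [(0.95, [168.0, 148.0, 44.0, 37.0])]
   ['scene'] [441.26 142.49  16.85   0.91]
   ['side'] [444.6  140.21  19.59   0.93]
   ['scene', 'side'] [443.15 142.25  19.58   0.91]
lattice_pie scene [(0.57, [297.0, 176.0, 25.0, 24.0])]
lattice_pie side [(0.83, [231.0, 137.0, 29.0, 27.0])]
   ['scene'] [587.99 151.5    7.71   0.94]
   ['side'] [590.01 152.04   7.19   0.86]
   ['scene', 'side'] [587.99 151.85   8.65   0.9 ]
eclair scene [(0.87, [341.0, 116.0, 17.0, 32.0])]
eclair side [(0.83, [153.0, 101.0, 46.0, 22.0])]
   ['scene'] [440.55 331.85 -31.7    0.88]
   ['side'] [439.41 331.98 -31.2    0.89]
   ['scene', 'side'] [439.54 332.51 -32.05   0.88]
turnover scene [(0.59, [350.0, 158.0, 30.0, 30.0])]
turnover side [(0.83, [214.0, 98.0, 36.0, 23.0])]
   ['scene'] [578.89 333.69  11.95   0.92]
   ['side'] [579.05 331.69  15.11   0.87]
   ['scene', 'side'] [579.67 333.58  11.91   0.89]
rect_tray scene [(0.61, [131.0, 152.0, 35.0, 35.0]), (0.36, [340.0, 116.0, 17.0, 30.0])]
rect_tray side [(0.96, [174.0, 311.0, 66.0, 46.0])
[... 517 characters left out ...]
[165.0, 226.0, 74.0, 43.0])]
   ['scene'] [433.22 -84.68 145.12   0.93]
   ['side'] [435.73 -87.24 -34.5    0.95]
   ['scene', 'side'] [435.05 -86.55 -34.74   0.93]
tri_tray scene [(0.81, [208.0, 217.0, 38.0, 44.0])]
tri_tray side [(0.98, [286.0, 213.0, 52.0, 40.0])]
   ['scene'] [662.97 -86.96  20.31   0.93]
   ['side'] [664.58 -89.23  20.38   0.91]
   ['scene', 'side'] [664.15 -87.64  20.25   0.91]
cherry_bowl scene [(0.64, [167.0, 184.0, 34.0, 30.0])]
cherry_bowl side [(0.61, [248.0, 254.0, 38.0, 39.0]), (0.5, [234.0, 138.0, 28.0, 27.0])]
   ['scene'] [ 535.73 -194.23   13.35    0.73]
   ['side'] [ 552.24 -183.78   -2.43    0.75]
   ['scene', 'side'] [ 549.05 -193.29    6.52    0.74]
2.15
```

View pics/side_fit.png

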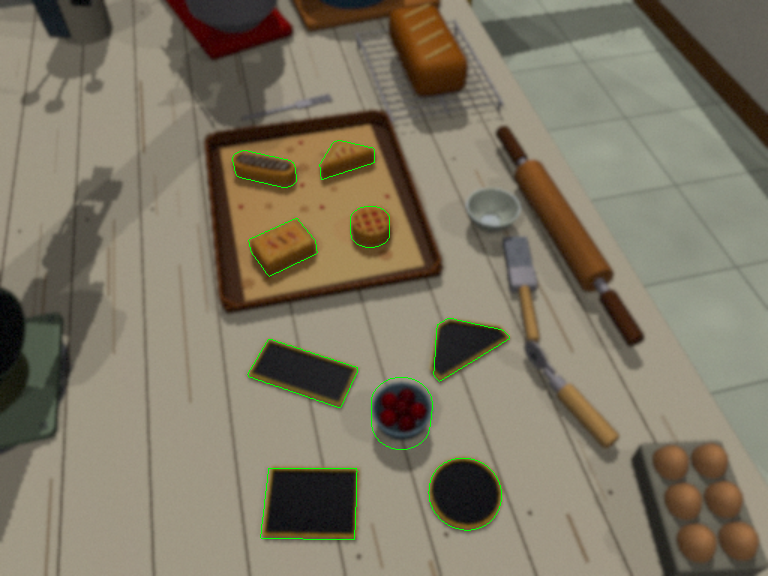

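View pics/scene_fit.png

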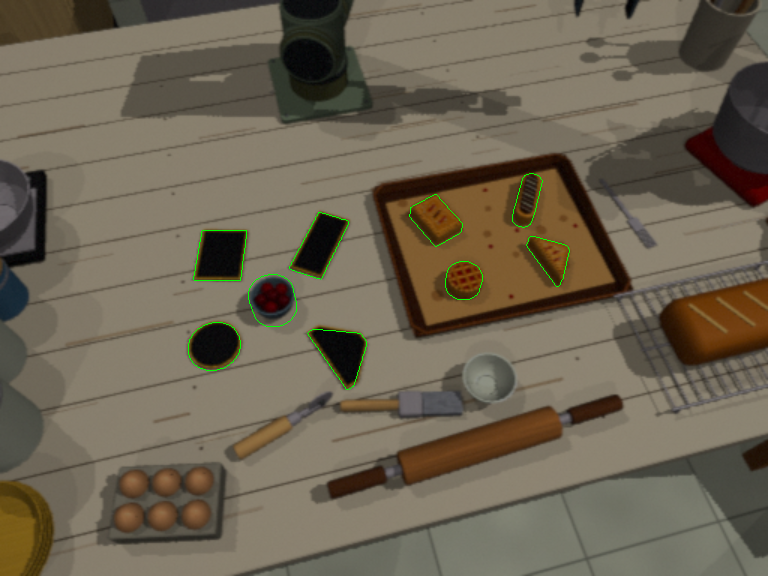

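Both overlays match well (the two cameras agree to 2–3 mm and about 3°, and the turnover and tray tips come out correct). I'm starting with the eclair.

```bash
cat > to.py <<'E'
import sys
from h import env,np
s=env.state(); t=np.array([float(v) for v in sys.argv[1:]]); y=s['ee_rot'][2]
d=(t[:3]-s['ee_pos'])/25; w=((t[3]-y+180)%360-180)/5
print('t',round(s['time_s'],2),'pos',np.round(s['ee_pos'],1),'rot',np.round(s['ee_rot'],1),'w',round(s['gripper_width'],1),'F',np.round(s['force'],1),'| rz',round(w,2),'d',np.round(d,2))
E
python3 -m jog '0 0 -2.86 10.6 -8.61 -2.6 1;0 0 -2.86 10.6 -8.61 -2.6 1;0 0 -2.86 10.6 -8.61 -2.6 1;0 0 -2.86 10.6 -8.61 -2.6 1;0 0 -2.86 10.6 -8.61 -2.6 1'
python3 to.py 439.5 332.5 150 148
```

```text
time_s: 2.78
ee_pos: [414.5, 353.0, 155.4]
ee_rot: [179.9, 0.0, 148.0]
force: [0.9, 0.8, -0.7]
gripper_width: 91.0
t 2.77 pos [414.5 353.  155.4] rot [179.9   0.  148. ] w 91.0 F [ 0.9  0.8 -0.7] | rz -0.0 d [ 1.   -0.82 -0.22]
```

```bash
python3 -m jog '0 0 0 1 -0.82 -0.2 0.85;0 0 0 1 -0.82 -0.2 0.85;0 0 0 1 -0.82 -0.2 0.85' >/dev/null
cat > close.py <<'E'
import sys,json
from fit import *
n=sys.argv[1]; cam=camera_params('wrist'); im=grab_frame('wrist'); f0=json.load(open('res.json'))[n]
t=spotter.trace(n,'wrist'); o=im.copy()
if t:
    print([round(r['conf'],2) for r in t],t[0]['box'])
    f=fit(n,[(t[0]['region'].astype(np.float32),cam)],f0[:2]); print('wrist',np.round(f,2),'prior',np.round(f0,2))
m=sil(n,(f0[0],f0[1],np.deg2rad(f0[2])),cam); cs,_=cv2.findContours((m>.5).astype(np.uint8),0,1); cv2.drawContours(o,cs,-1,(0,255,0),1)
save(o,sys.argv[2])
E
python3 close.py eclair w_ecl.png; python3 to.py 439.5 332.5 10 148
```

```text
[0.96] [231.8, 127.8, 51.4, 128.1]
wrist [438.6  334.33 -29.61   0.97] prior [439.54 332.51 -32.05   0.88]
t 3.25 pos [437.2 334.7 150.8] rot [180.   -0.  148.1] w 77.4 F [0.  0.9 0.1] | rz -0.02 d [ 0.09 -0.09 -5.63]
```

View pics/w_ecl.png

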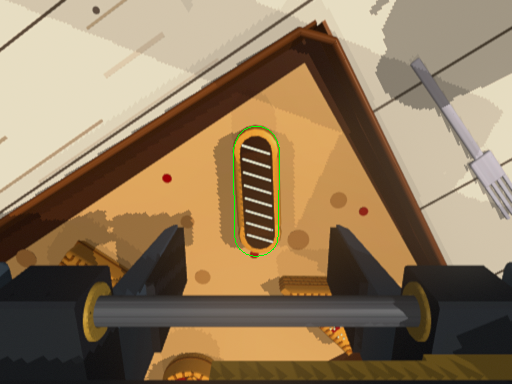

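The green prior sits on the eclair in the wrist view (256,190), and the wrist fit agrees within 2 mm. Picking it up.

```bash
python3 -m jog '0 0 .46 .06 -.02 -2.2 .85;0 0 .46 .06 -.02 -4.2 .85;0 0 .46 .06 -.02 -5.2 .85;0 0 .46 .06 -.02 -5.6 .85;0 0 .46 .06 -.02 -5.6 .85'
python3 -m jog '0 0 0 0 0 0 .3;0 0 0 0 0 0 .3;0 0 0 0 0 0 .3;0 0 0 0 0 0 .3;0 0 0 0 0 0 .3' 20
```

```text
time_s: 3.88
ee_pos: [439.3, 334.0, 10.7]
ee_rot: [180.0, -0.0, 150.4]
force: [0.2, 0.3, 0.4]
gripper_width: 77.9
time_s: 4.5
ee_pos: [439.7, 333.4, 10.8]
ee_rot: [180.0, 0.0, 150.3]
force: [0.2, -0.3, 2.6]
gripper_width: 39.6
```

```bash
python3 -m jog '0 0 0 0 0 1.2 .3;0 0 0 0 0 3.2 .3;0 0 -.2 0 -2 4 .3;0 0 -.6 -.1 -4.5 4 .3;0 0 -1 -.2 -7 4 .3'
python3 -m jog '0 0 0 0 -2.5 0 .3;0 0 0 0 -5 0 .3;0 0 0 0 -7.5 0 .3;0 0 0 0 -9.5 0 .3;0 0 0 0 -9.8 0 .3' >/dev/null
python3 -m jog '0 0 0 0 0 0 .3;0 0 0 0 0 0 .3'; python3 to.py 435 -86.5 10.2 145.3
```

```text
time_s: 5.12
ee_pos: [434.3, 156.8, 110.7]
ee_rot: [180.0, 0.0, 145.3]
force: [1.5, -1.0, -0.1]
gripper_width: 40.1
time_s: 6.0
ee_pos: [434.4, -85.4, 110.4]
ee_rot: [180.0, -0.0, 145.4]
force: [0.1, 0.9, -1.5]
gripper_width: 40.0
t 6.0 pos [434.4 -85.4 110.4] rot [180.   -0.  145.4] w 40.0 F [ 0.1  0.9 -1.5] | rz -0.02 d [ 0.03 -0.04 -4.01]
```

```bash
python3 -m jog '0 0 0 .03 -.04 -2 .3;0 0 0 .03 -.04 -3.3 .3;0 0 0 .03 -.04 -3.7 .3;0 0 0 .03 -.04 -3.9 .3;0 0 0 .03 -.04 -3.97 .3'
python3 -m jog '0 0 0 0 0 0 .3;0 0 0 0 0 -.03 .3;0 0 0 0 0 -.03 .3'
```

```text
time_s: 6.62
ee_pos: [436.2, -87.5, 12.0]
ee_rot: [180.0, 0.1, 145.3]
force: [-1.0, 0.7, -0.9]
gripper_width: 40.2
time_s: 7.0
ee_pos: [435.5, -87.7, 10.8]
ee_rot: [180.0, 0.0, 145.3]
force: [0.5, -0.2, -0.8]
gripper_width: 40.2
```

```bash
python3 -m jog '0 0 0 0 0 -.03 .3;0 0 0 0 0 -.05 .3;0 0 0 0 0 -.05 .3'
python3 -m jog '0 0 0 0 0 0 .6;0 0 0 0 0 0 .7;0 0 0 0 0 0 .7;0 0 0 0 0 0.8 .7;0 0 0 0 0 2.5 .7'
python3 -m jog '0 0 0 0 0 2 .7;0 0 0 0 2 3 .7;0 0 0 0 3 3 .7;0 0 0 0 3 3 .7'
python3 - <<'E'
from h import *
save(grab_frame('wrist'),'w_ecl_placed.png')
E
python3 to.py 580 333.5 150 192
```

```text
time_s: 7.38
ee_pos: [435.4, -87.7, 9.8]
ee_rot: [180.0, 0.0, 145.3]
force: [-1.0, 0.4, 5.7]
gripper_width: 39.7
time_s: 8.0
ee_pos: [433.9, -87.3, 71.1]
ee_rot: [-179.9, -0.3, 145.3]
force: [1.0, 0.0, 0.3]
gripper_width: 63.9
time_s: 8.5
ee_pos: [435.1, -11.6, 147.0]
ee_rot: [180.0, 0.0, 145.5]
force: [-1.1, -0.2, -0.5]
gripper_width: 63.9
t 8.55 pos [435.  -12.4 146.7] rot [-180.     0.   145.4] w 63.8 F [ 0.6 -0.   1.2] | rz 9.32 d [ 5.8  13.84  0.13]
```

View pics/w_ecl_placed.png

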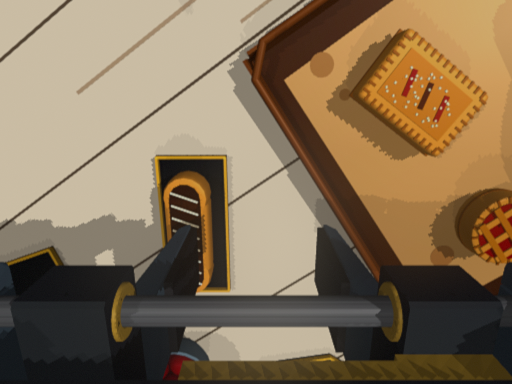

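The eclair lies in the long tray, but from this angle the margin at its lower end (205,290) is hard to judge. I'll check it with fits from the cameras.

```bash
cat > chk.py <<'E'
import sys
from fit import *
n,tr=sys.argv[1:3]; ob={};ot={}
for c in sys.argv[3:]:
    cam=camera_params(c); grab_frame(c)
    for q,o in((n,ob),(tr,ot)):
        t=spotter.trace(q,c)
        if t: o[c]=(t[0]['region'].astype(np.float32),cam); print(c,q,round(t[0]['conf'],2),np.round(t[0]['box']))
for q,o,dz in((n,ob,-1),(tr,ot,0)):
    for c in o:
        r=o[c][0]; ys,xs=np.nonzero(r); x0=to_plane([[xs.mean(),ys.mean()]],o[c][1],15)[0]
        print(q,c,np.round(fit(q,[o[c]],x0,dz),2))
E
python3 chk.py eclair long_tray scene side wrist
```

```text
scene eclair 0.57 [201. 143.  22.  32.]
scene long_tray 0.84 [191. 146.  41.  40.]
side long_tray 0.62 [164. 229.  78.  43.]
wrist eclair 0.59 [165. 170.  52. 120.]
wrist long_tray 0.74 [157. 157.  72. 138.]
eclair scene [429.54 -87.36 -32.52   0.8 ]
eclair wrist [434.35 -85.93 -35.57   0.62]
long_tray scene [ 4.3325e+02 -8.5780e+01 -3.5830e+01  3.8000e-01]
long_tray side [ 4.3479e+02 -8.8280e+01 -3.3690e+01  3.9000e-01]
long_tray wrist [ 4.3595e+02 -8.4940e+01 -3.4250e+01  4.1000e-01]
```

The eclair is centred within about 2 mm by the wrist fit. Turnover next.

```bash
python3 -m jog '0 0 2 .9 2.2 0 .85;0 0 4 1.8 4.4 0 .85;0 0 6 2.7 6.6 0 .85;0 0 8 3.6 8.8 0 .85;0 0 9.3 4.5 11 0 .85' >/dev/null
python3 -m jog '0 0 0 1.3 2.84 0 .9;0 0 0 1.3 2.84 0 .9;0 0 0 1.3 2.84 0 .9' >/dev/null; python3 close.py turnover w_turn.png;python3 to.py 580 333.5 10.5 192
```

```text
[0.55, 0.37] [230.1, 132.7, 56.7, 119.2]
wrist [580.74 335.89  11.32   0.95] prior [579.67 333.58  11.91   0.89]
t 10.1 pos [579.7 331.8 146.5] rot [-1.799e+02 -1.000e-01 -1.682e+02] w 82.5 F [ 0.7 -0.2  1. ] | rz 0.05 d [ 0.01  0.07 -5.44]
```

View pics/w_turn.png

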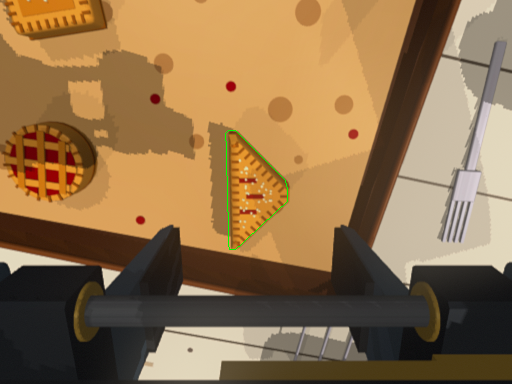

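The prior outline fits the turnover at (255,190), tip to the right; the wrist fit is 2 mm off in y. Grasping.

```bash
python3 -m jog '0 0 -.06 .03 .14 -2.2 .9;0 0 -.06 .03 .14 -4.2 .9;0 0 -.06 .03 .14 -5.1 .9;0 0 -.06 .03 .14 -5.42 .9;0 0 -.06 .03 .14 -5.42 .9'
python3 -m jog '0 0 0 0 0 0 .45;0 0 0 0 0 0 .45;0 0 0 0 0 0 .45;0 0 0 0 0 0 .45;0 0 0 0 0 0 .45' 20; python3 to.py 664.2 -88 10 200.3
```

```text
time_s: 10.72
ee_pos: [581.3, 336.0, 12.0]
ee_rot: [180.0, 0.0, -168.6]
force: [0.3, 0.4, 0.3]
gripper_width: 81.9
time_s: 11.35
ee_pos: [581.3, 337.0, 11.9]
ee_rot: [180.0, 0.0, -168.5]
force: [-0.5, 0.1, 4.6]
gripper_width: 52.0
t 11.35 pos [581.3 337.   11.9] rot [ 180.     0.  -168.5] w 52.0 F [-0.5  0.1  4.6] | rz 1.76 d [  3.32 -17.    -0.07]
```

```bash
python3 -m jog '0 0 0 0 0 1.2 .45;0 0 0 0 0 3.2 .45;0 0 .5 .3 -2 4 .45;0 0 1 .8 -4.4 4 .45;0 0 1.76 1.2 -6.8 4 .45'
python3 -m jog '0 0 0 .5 -2.4 0 .45;0 0 0 1 -4.8 0 .45;0 0 0 1.5 -7.2 0 .45;0 0 0 2 -9.4 0 .45;0 0 0 2.1 -10.2 0 .45' >/dev/null
python3 -m jog '0 0 0 0 0 0 .45;0 0 0 0 0 0 .45'; python3 to.py 664.2 -88 12 200.3
```

```text
time_s: 11.98
ee_pos: [611.2, 165.5, 111.2]
ee_rot: [180.0, 0.0, -159.5]
force: [0.9, 0.8, -1.8]
gripper_width: 51.9
time_s: 12.85
ee_pos: [663.1, -86.4, 111.0]
ee_rot: [179.9, -0.0, -159.6]
force: [-1.0, 1.4, -1.3]
gripper_width: 51.5
t 12.85 pos [663.1 -86.4 111. ] rot [ 179.9   -0.  -159.6] w 51.5 F [-1.   1.4 -1.3] | rz -0.01 d [ 0.04 -0.06 -3.96]
```

```bash
python3 -m jog '0 0 0 .04 -.05 -2 .45;0 0 0 .04 -.05 -3.3 .45;0 0 0 .04 -.05 -3.7 .45;0 0 0 .04 -.05 -3.9 .45;0 0 0 .04 -.05 -3.95 .45'
python3 -m jog '0 0 0 0 0 0 .45;0 0 0 0 0 -.03 .45;0 0 0 0 0 -.03 .45'
python3 -m jog '0 0 0 0 0 -.02 .45;0 0 0 0 0 -.02 .45'
```

```text
time_s: 13.48
ee_pos: [665.5, -89.0, 13.7]
ee_rot: [-179.9, 0.1, -159.7]
force: [0.2, -0.2, -1.1]
gripper_width: 51.8
time_s: 13.85
ee_pos: [664.7, -89.5, 12.2]
ee_rot: [-180.0, 0.0, -159.7]
force: [0.4, -0.4, -1.3]
gripper_width: 51.8
time_s: 14.1
ee_pos: [664.5, -89.4, 11.2]
ee_rot: [180.0, -0.0, -159.7]
force: [-0.1, -0.1, -1.4]
gripper_width: 51.6
```

```bash
python3 -m jog '0 0 0 0 0 -.03 .45;0 0 0 0 0 -.03 .45'
```

```text
time_s: 14.35
ee_pos: [664.6, -89.4, 10.9]
ee_rot: [-180.0, 0.0, -159.7]
force: [-0.2, 0.6, 0.5]
gripper_width: 51.8
```

```bash
python3 -m jog '0 0 0 0 0 -.02 .45;0 0 0 0 0 -.02 .8;0 0 0 0 0 -.02 .8;0 0 0 0 0 -.02 .8;0 0 0 0 0 1 .8'
python3 -m jog '0 0 0 0 0 2 .8;0 0 0 0 0 4.5 .8;0 0 0 -1 1 5.5 .8;0 0 0 -1.5 2 5.5 .8;0 0 0 -1.5 2 5.5 1' >/dev/null
python3 chk.py turnover tri_tray scene side wrist
python3 - <<'E'
from h import *
save(np.hstack([cv2.resize(grab_frame('side')[110:270,130:380],None,fx=2,fy=2),cv2.resize(grab_frame('wrist'),(427,320))])[:,:800],'chk2.png')
E
python3 to.py 443 142 150 199.6
```

```text
time_s: 14.98
ee_pos: [662.8, -89.1, 33.4]
ee_rot: [179.8, -0.3, -159.7]
force: [0.4, 0.4, 0.8]
gripper_width: 73.0
scene turnover 0.74 [211. 218.  27.  33.]
scene tri_tray 0.73 [205. 220.  40.  41.]
side turnover 0.89 [293. 217.  43.  32.]
side tri_tray 0.82 [286. 217.  54.  34.]
wrist turnover 0.73 [166. 149.  58. 106.]
wrist tri_tray 0.56 [160. 140.  80. 119.]
turnover scene [663.25 -91.94  20.18   0.93]
turnover side [662.12 -93.9   20.92   0.93]
turnover wrist [664.48 -88.92  19.83   0.92]
tri_tray scene [ 6.672e+02 -8.734e+01  2.111e+01  4.100e-01]
tri_tray side [ 6.5875e+02 -9.2980e+01  1.9310e+01  3.7000e-01]
tri_tray wrist [ 6.6057e+02 -8.2710e+01  2.6010e+01  3.3000e-01]
t 16.15 pos [627.1 -39.7 172.8] rot [ 180.    -0.  -159.7] w 91.3 F [-0.2 -0.   0.2] | rz -0.14 d [-7.37  7.27 -0.91]
```

View pics/chk2.png

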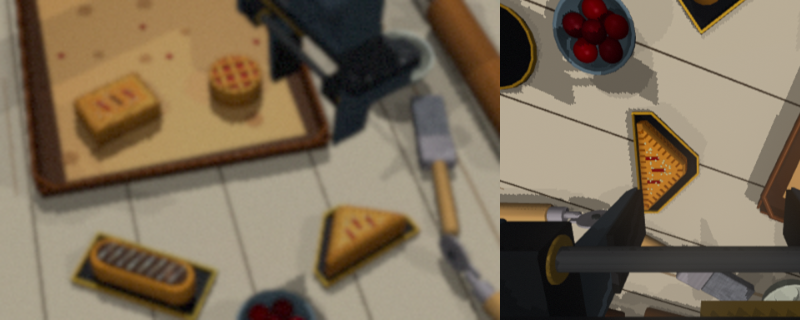

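The turnover lies flat inside the triangular tray, tip to tip (wrist crop at 660,160), and the eclair is flat in its tray. Cherry pie next.

```bash
python3 -m jog '0 0 -.14 -1.7 1.7 -.3 1;0 0 -.14 -3.4 3.4 -.6 1;0 0 -.14 -5.1 5.1 -.9 1;0 0 -.14 -6.8 6.8 -.9 1;0 0 -.14 -7.4 7.25 -.9 1' >/dev/null
python3 -m jog '0 0 0 0 0 0 1;0 0 0 0 0 0 1'>/dev/null; python3 close.py cherry_pie w_pie.png;python3 to.py 443 142 11 199.6
```

```text
[0.56] [222.8, 140.1, 71.4, 101.8]
wrist [444.47 144.26  19.5    0.97] prior [443.15 142.25  19.58   0.91]
t 17.12 pos [443.4 141.1 150.5] rot [-180.     0.  -160.5] w 91.0 F [-1.3  0.1 -0.3] | rz 0.02 d [-0.01  0.04 -5.58]
```

View pics/w_pie.png

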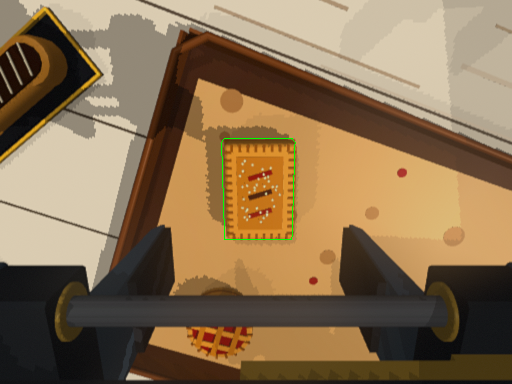

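The outline sits on the pie (258,190); the wrist fit is 2 mm off the prior, and both rims are clear of the fingers. Grasping.

```bash
python3 -m jog '0 0 0 .03 .1 -2.2 .95;0 0 0 .03 .1 -4.2 .95;0 0 0 .03 .1 -5.1 .95;0 0 0 .03 .1 -5.54 .95;0 0 0 .03 .1 -5.56 .95'
python3 -m jog '0 0 0 0 0 0 .55;0 0 0 0 0 0 .55;0 0 0 0 0 0 .55;0 0 0 0 0 0 .55;0 0 0 0 0 0 .55' 20; python3 to.py 412 -274 10 165.7
```

```text
time_s: 17.75
ee_pos: [443.3, 144.0, 11.2]
ee_rot: [180.0, -0.0, -160.4]
force: [-0.0, 0.2, -0.5]
gripper_width: 86.3
time_s: 18.38
ee_pos: [443.3, 144.5, 12.3]
ee_rot: [-180.0, 0.1, -160.4]
force: [-0.8, 0.1, 5.9]
gripper_width: 61.6
t 18.38 pos [443.3 144.5  12.3] rot [-1.800e+02  1.000e-01 -1.604e+02] w 61.6 F [-0.8  0.1  5.9] | rz -6.78 d [ -1.25 -16.74  -0.09]
```

```bash
python3 -m jog '0 0 0 0 0 1.2 .55;0 0 0 0 0 3.2 .55;0 0 -1.5 0 -2 4 .55;0 0 -3 -.3 -4.4 4 .55;0 0 -4.7 -.6 -6.8 4 .55'
python3 -m jog '0 0 -1.8 -.2 -2.4 0 .55;0 0 -2.08 -.4 -4.8 0 .55;0 0 -2.08 -.5 -7.2 0 .55;0 0 -2.08 -.65 -9.4 0 .55;0 0 -2.08 -.65 -9.94 0 .55' >/dev/null
python3 -m jog '0 0 0 0 0 0 .55;0 0 0 0 0 0 .55'; python3 to.py 412.3 -274 12 165.7
```

```text
time_s: 19.0
ee_pos: [427.5, -27.0, 111.8]
ee_rot: [-180.0, 0.1, 175.9]
force: [0.7, -0.5, -1.8]
gripper_width: 61.7
time_s: 19.88
ee_pos: [411.3, -272.5, 111.3]
ee_rot: [179.9, -0.1, 165.8]
force: [0.0, 0.4, -0.4]
gripper_width: 61.9
t 19.88 pos [ 411.3 -272.5  111.3] rot [ 1.799e+02 -1.000e-01  1.658e+02] w 61.9 F [ 0.   0.4 -0.4] | rz -0.01 d [ 0.04 -0.06 -3.97]
```

```bash
python3 -m jog '0 0 0 .02 -.03 -2 .55;0 0 0 .02 -.03 -3.3 .55;0 0 0 .02 -.03 -3.7 .55;0 0 0 .02 -.03 -3.9 .55;0 0 0 .02 -.03 -3.96 .55'
python3 -m jog '0 0 0 0 0 0 .55;0 0 0 0 0 -.02 .55;0 0 0 0 0 -.02 .55'
python3 -m jog '0 0 0 0 0 -.03 .55;0 0 0 0 0 -.03 .55'
```

```text
time_s: 20.5
ee_pos: [412.9, -275.0, 13.4]
ee_rot: [-180.0, 0.1, 165.7]
force: [1.4, 0.0, -0.8]
gripper_width: 61.6
time_s: 20.88
ee_pos: [412.2, -275.1, 12.4]
ee_rot: [-180.0, 0.0, 165.7]
force: [0.4, -1.0, -1.1]
gripper_width: 62.0
time_s: 21.12
ee_pos: [412.1, -275.0, 11.4]
ee_rot: [-180.0, 0.0, 165.7]
force: [0.9, -0.3, 0.4]
gripper_width: 61.7
```

```bash
python3 -m jog '0 0 0 0 0 -.03 .55;0 0 0 0 0 -.03 .55'
```

```text
time_s: 21.38
ee_pos: [412.1, -275.0, 11.3]
ee_rot: [-180.0, 0.0, 165.7]
force: [-2.4, 0.4, 6.2]
gripper_width: 61.6
```

```bash
python3 -m jog '0 0 0 0 0 0 .9;0 0 0 0 0 0 .9;0 0 0 0 0 0 .9;0 0 0 0 0 1 .9;0 0 0 0 0 3 .9'
python3 -m jog '0 0 0 0 0 2.5 .9;0 0 0 1 2 2.5 .9;0 0 0 2 4.2 2.5 .9;0 0 0 3 6.4 2.5 .9;0 0 0 4 8.4 2.5 .9' >/dev/null
python3 chk.py cherry_pie rect_tray scene side
python3 to.py 588.5 152.5 150 165.7
```

```text
time_s: 22.0
ee_pos: [410.7, -273.9, 84.6]
ee_rot: [179.9, -0.3, 165.7]
force: [1.9, -1.5, -0.0]
gripper_width: 82.2
scene cherry_pie 0.78 [134. 149.  28.  31.]
scene rect_tray 0.59 [131. 155.  34.  36.]
side cherry_pie 0.88 [181. 315.  52.  39.]
side rect_tray 0.81 [175. 309.  67.  51.]
cherry_pie scene [ 409.49 -276.53  -14.18    0.93]
cherry_pie side [ 412.67 -276.28  -14.03    0.95]
rect_tray scene [ 4.1122e+02 -2.7376e+02 -1.5310e+01  3.1000e-01]
rect_tray side [ 4.1442e+02 -2.7482e+02 -1.4110e+01  3.6000e-01]
t 22.93 pos [511.5 -65.6 147.8] rot [-180.    -0.   165.7] w 81.9 F [ 0.  -1.  -0.3] | rz 0.0 d [3.08 8.72 0.09]
```

The pie is centred within about 2–3 mm. Lattice pie next.

```bash
python3 -m jog '0 0 0 .8 2.2 0 .95;0 0 0 1.6 4.4 0 .95;0 0 0 2.4 6.6 0 .95;0 0 0 3.08 8.6 0 .95;0 0 0 3.08 8.72 0 .95' >/dev/null
python3 -m jog '0 0 0 0 0 0 .95;0 0 0 0 0 0 .95'>/dev/null; python3 close.py lattice_pie w_lat.png;python3 to.py 588 152 11.5 165.7
```

```text
[0.79] [220.1, 154.1, 78.2, 75.7]
wrist [590.64 154.01   1.55   0.97] prior [587.99 151.85   8.65   0.9 ]
t 23.9 pos [588.8 151.5 148.2] rot [-180.    -0.   165.6] w 87.0 F [-0.1  0.4  0.1] | rz 0.02 d [-0.03  0.02 -5.47]
```

View pics/w_lat.png

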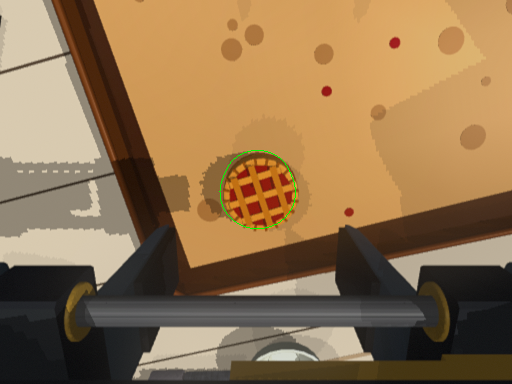

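The pie is at (260,191) and the nearest rim is about 69 mm away. Using the wrist fit.

```bash
python3 -m jog '0 0 0 .06 .09 -2.2 .95;0 0 0 .06 .09 -4.2 .95;0 0 0 .06 .09 -5.1 .95;0 0 0 .06 .09 -5.46 .95;0 0 0 .06 .09 -5.48 .95'
python3 -m jog '0 0 0 0 0 0 .6;0 0 0 0 0 0 .6;0 0 0 0 0 0 .6;0 0 0 0 0 0 .6;0 0 0 0 0 0 .6' 20; python3 to.py 601.3 -308.8 11 165.7
```

```text
time_s: 24.52
ee_pos: [590.8, 155.0, 11.3]
ee_rot: [180.0, 0.0, 165.7]
force: [-0.5, 0.2, 0.5]
gripper_width: 86.7
time_s: 25.15
ee_pos: [591.1, 155.4, 12.1]
ee_rot: [180.0, 0.1, 165.7]
force: [-1.5, -2.2, 5.7]
gripper_width: 65.5
t 25.15 pos [591.1 155.4  12.1] rot [1.800e+02 1.000e-01 1.657e+02] w 65.5 F [-1.5 -2.2  5.7] | rz -0.0 d [  0.41 -18.57  -0.04]
```

```bash
python3 -m jog '0 0 0 0 0 1.2 .6;0 0 0 0 0 3.2 .6;0 0 0 .1 -2 4 .6;0 0 0 .2 -4.4 4 .6;0 0 0 .3 -6.8 4 .6'
python3 -m jog '0 0 0 .1 -2.4 0 .6;0 0 0 .1 -4.8 0 .6;0 0 0 .1 -7.2 0 .6;0 0 0 .1 -9.6 0 .6;0 0 0 .1 -11.7 0 .6' >/dev/null
python3 -m jog '0 0 0 0 0 0 .6;0 0 0 0 0 0 .6'; python3 to.py 601.3 -308.8 12 165.7
```

```text
time_s: 25.78
ee_pos: [597.9, -15.8, 111.2]
ee_rot: [180.0, 0.0, 165.8]
force: [0.1, 0.2, -0.3]
gripper_width: 65.4
time_s: 26.65
ee_pos: [600.1, -306.4, 110.3]
ee_rot: [179.9, -0.1, 165.7]
force: [-0.7, 0.0, -2.0]
gripper_width: 65.6
t 26.65 pos [ 600.1 -306.4  110.3] rot [ 1.799e+02 -1.000e-01  1.657e+02] w 65.6 F [-0.7  0.  -2. ] | rz 0.01 d [ 0.05 -0.1  -3.93]
```

```bash
python3 -m jog '0 0 0 .02 -.04 -2 .6;0 0 0 .02 -.04 -3.3 .6;0 0 0 .02 -.04 -3.7 .6;0 0 0 .02 -.04 -3.88 .6;0 0 0 .02 -.04 -3.94 .6'
python3 -m jog '0 0 0 0 0 0 .6;0 0 0 0 0 -.02 .6;0 0 0 0 0 -.02 .6'
python3 -m jog '0 0 0 0 0 -.03 .6;0 0 0 0 0 -.03 .6'
```

```text
time_s: 27.28
ee_pos: [602.0, -308.1, 13.8]
ee_rot: [-180.0, 0.1, 165.7]
force: [0.9, 0.3, -1.2]
gripper_width: 66.1
time_s: 27.65
ee_pos: [601.2, -308.3, 12.4]
ee_rot: [-180.0, 0.0, 165.7]
force: [0.8, -0.1, -1.3]
gripper_width: 65.6
time_s: 27.9
ee_pos: [600.9, -308.2, 11.2]
ee_rot: [180.0, -0.0, 165.7]
force: [0.8, 1.3, -1.5]
gripper_width: 65.5
```

```bash
python3 -m jog '0 0 0 0 0 -.03 .6;0 0 0 0 0 -.03 .6'; python3 -m jog '0 0 0 0 0 -.02 .6;0 0 0 0 0 -.02 .6'
```

```text
time_s: 28.15
ee_pos: [601.0, -308.2, 11.1]
ee_rot: [180.0, 0.0, 165.7]
force: [-1.3, 1.2, 3.5]
gripper_width: 65.6
time_s: 28.4
ee_pos: [601.0, -308.2, 11.1]
ee_rot: [-180.0, 0.0, 165.7]
force: [-2.7, 0.8, 5.5]
gripper_width: 65.5
```

Touchdown. Releasing, lifting straight up, backing off towards the base side, and checking everything.

```bash
python3 -m jog '0 0 0 0 0 0 .9;0 0 0 0 0 0 .9;0 0 0 0 0 0 .9;0 0 0 0 0 1 .9;0 0 0 0 0 3 .9'
python3 -m jog '0 0 0 0 0 2.5 .9;0 0 0 0 0 5 .9;0 0 0 -1 2 6 .9;0 0 0 -1.5 4 6 .9;0 0 0 -1.5 6 6 .9' >/dev/null
python3 -m jog '0 0 0 -1 2 0 .9;0 0 0 -2 4 0 .9;0 0 0 -2.5 6 0 .9;0 0 0 -3 8 0 .9;0 0 0 -3 8 0 .9'
python3 chk.py lattice_pie round_tray scene side
python3 - <<'E'
from h import *
a=cv2.resize(grab_frame('scene')[130:270,120:250],None,fx=3,fy=3,interpolation=3);b=cv2.resize(grab_frame('side')[215:365,155:345],None,fx=2,fy=2,interpolation=3)
save(np.hstack([a,cv2.copyMakeBorder(b,0,a.shape[0]-b.shape[0],0,0,0)]),'final.png')
E
```

```text
time_s: 29.02
ee_pos: [599.5, -307.3, 83.1]
ee_rot: [179.9, -0.3, 165.7]
force: [0.4, -0.1, 0.2]
gripper_width: 82.2
time_s: 30.28
ee_pos: [487.6, 44.5, 235.2]
ee_rot: [180.0, -0.0, 166.0]
force: [0.1, -0.2, 0.1]
gripper_width: 82.0
scene lattice_pie 0.57 [130. 215.  24.  26.]
scene round_tray 0.87 [131. 215.  29.  30.]
side lattice_pie 0.95 [291. 306.  40.  38.]
side round_tray 0.6 [285. 305.  45.  49.]
lattice_pie scene [ 596.49 -309.99    1.9     0.91]
lattice_pie side [ 6.0052e+02 -3.1006e+02 -5.0000e-01  9.4000e-01]
round_tray scene [ 5.9918e+02 -3.0810e+02  1.6380e+01  2.7000e-01]
round_tray side [ 6.0190e+02 -3.0895e+02 -1.6430e+01  3.8000e-01]
```

View pics/final.png

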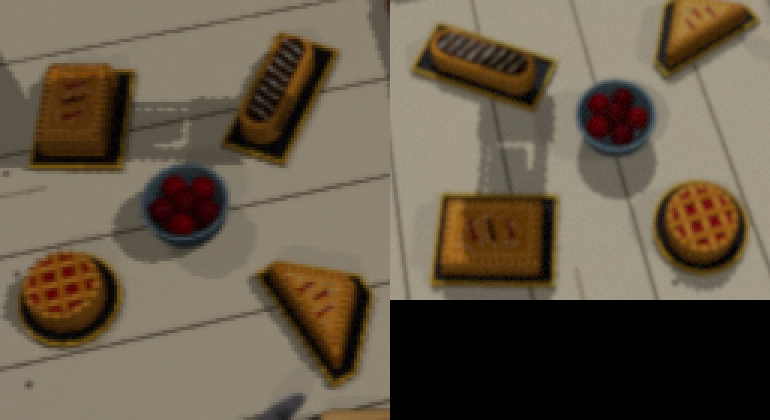

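```bash
python3 -c "
from workcell import env
print(env.job_done(), env.state()['time_s'])"
```

```text
the job is handed in; nothing more can be done
the job is handed in; nothing more can be done
```

All four bakes are in the tray of their own shape, right way up and flat inside the gold rim. I handed the job in at about 31 s of the 106 s allowed. Each bake was lowered until the wrist force showed it touching the tray before I opened the fingers.

**Last checks:**
- **Final pictures:** the scene and side views show all four bakes lying flat in their trays.
- **Centring:** fits put the eclair, cherry pie and lattice pie within about 2–3 mm of centre by most views. A weaker scene-camera fit puts the eclair about 4–6 mm off.
- **Turnover:** the cameras disagree. The wrist camera puts it about 1 mm off centre. The scene and side cameras put it about 4–5 mm towards its long side. Both are inside the 10 mm clearance.
- **Tray fits:** fits of the trays with a bake in them are unreliable because the bake hides most of the tray, so I compared against the fits taken while they were empty.
- **Bowl and pastry wheel:** I never went near either one low down. The bowl still shows in its place among the trays. The last pictures hardly include the wheel, so I did not confirm it by measurement.

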